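# Line up the lens holders by height for inspection

### The arm

A 6-joint arm with a two-finger parallel gripper is mounted at the origin on the work surface. World frame = base frame: x ahead of the robot, y to its left, z up, the work surface at z = 0. Lengths are in m, angles in rad, forces in N, time in s.
With the tool pointing down it reaches from about 0.425 to 1.125 m from the base axis. Payload 14.9 kg.
Tool frame: the origin (TCP) lies midway between the tips of the shut fingers; the grasp point (between the pads) lies 19 mm behind it; z points along the fingers, y is the line along which they close (so a half turn about z gives the same grasp; the last joint's range is limited). The gripper opens to 91 mm and grips with 3 to 60 N. Pads are 32 mm wide; open, the fingers measure 118 mm over their backs; the gripper's body (76 mm by 178 mm) begins 60 mm behind the grasp point.
Start: joints at [1.262, 0.379, 1.734, -0, 1.028, -0.033], TCP at [0.191, 0.674, 0.191] pointing down, gripper open.
Joint ranges: [-2.77, 2.77], [-0.74, 2.19], [0, 2.66], [-1.06, 4.2], [0.31, 2.87], [-3.08, 3.08]. Speed limits (rad/s): [1.89, 1.89, 2.39, 3.14, 3.14, 3.14].

### API

Orientations are given as a unit quaternion [w, x, y, z].
In Python, from rig import get_obs, read_camera, get_calibration, hand_in gives the robot as it stands.
- The arm moves only by the tool step_arm, never from a script. Its argument "plan" is a list of rows, each a list of 5 numbers: the shift along the tool's x, y, z in units of 50 mm (1.0 is 50 mm), then the turn about the tool's z in degrees, then the opening, from -1 (shut) to 1 (fully open), so that 0 is half open. In form: [[x, y, z, twist, fingers], ...]. A call has 1 to 12 rows; each row shifts and turns the commanded pose from where the row before left it, along the tool's axes as they then stand; what a row does not reach is not made up. A row lasts 1/10 s, in which the tool goes at most 50 mm and 8.59 degrees, less where a joint would pass 70% of its speed; a pose out of reach is approached as far as the arm can. A call is refused whole if a number of a shift passes 1 or a number of a turn 8.59, either way. A call with a gripper value outside its range is refused whole. The fingers move at their own pace and stop on an object; "force" is the grip in N (left out, the last holds). Time passes only in rows, so rows that do not move let the fingers close. It gives the time, the measured TCP pose, the force, the opening and the grip force at its end, in the units of the state.
- get_obs(): the state, without advancing time (a new reading comes with each control period).
- read_camera(name): name is "scene" or "top"; returns (picture, depth): 384x512x3 uint8, red, green, blue; 384x512 float32, m along the optical axis (not along the pixel's ray), 0 where there is no reading.
- get_calibration(name): a dict with "fx", "fy", "cx", "cy" (pixels), "pose" (4x4, takes a point from camera to world coordinates). Camera axes: x right, y down, z forward; pixel columns grow to the right and rows downward; lengths in m; the calibration is good to about 2 mm. A picture is of the moment at which its call begins. get_calibration takes no time and is no camera call.
- hand_in(): hands the job in; it is judged then, once.
The state is a dict: "t": time; "qpos": joint angles; "joint_velocities": joint speeds; "effort": joint torques, N m; "ee_pos": TCP position; "tcp_rot": TCP orientation; "force": force on the tool from outside, world axes, zero at the start; "ft_torque": the same for the moment, N m; "gripper_width": finger opening in m; "gripper_force": force on a finger pad.
Only numpy, scipy, OpenCV 4.12 (cv2) and the standard library are available. Lean on these libraries where they do the work, as an engineer would, in place of code of your own. Each camera call takes 0.05 s, during which the arm holds its last target. There are 200 camera calls.

### The job

Line up the four black lens holders on the aluminium inspection strip, one standing upright in the middle of each round mark, in order of height: the shortest on the mark next to the small round lamp, rising to the tallest at the far end, so that none shades the next. Leave the flat tin at the other end where it is, and let go of everything.

Things in the scene. Friction and masses are not known exactly. Their poses are not given: they have to be found in the camera images.
- holder_a: The shortest of four black plastic lens holders: an upright round barrel 30 mm tall over all and 26 mm across, with a foot flange 34 mm across and 4 mm thick and a glass lens flush in its top. Loose, 27 g more or less, standing on the table. Origin at the centre of its underside, z up along the barrel.
- holder_b: The second shortest of four black plastic lens holders: an upright round barrel 42 mm tall over all and 30 mm across, with a foot flange 38 mm across and 4 mm thick and a glass lens flush in its top. Loose, 38 g more or less, standing on the table. Origin at the centre of its underside, z up along the barrel.
- holder_c: The second tallest of four black plastic lens holders: an upright round barrel 54 mm tall over all and 34 mm across, with a foot flange 42 mm across and 4 mm thick and a glass lens flush in its top. Loose, 49 g more or less, standing on the table. Origin at the centre of its underside, z up along the barrel.
- holder_d: The tallest of four black plastic lens holders: an upright round barrel 66 mm tall over all and 38 mm across, with a foot flange 46 mm across and 4 mm thick and a glass lens flush in its top. Loose, 59 g more or less, standing on the table. Origin at the centre of its underside, z up along the barrel.
- mark_1: One of four identical round marks (white disc with a black rim, 58 mm across, printed flat) in a straight row, 78 mm centre to centre, on a fixed aluminium strip 310 x 80 mm and 6 mm thick. Origin at the mark's centre on the top face of the strip, 6 mm above the table, z up. Which of the four places in the row this mark has changes from start to start: find it by its position.
- mark_2: One of four identical round marks (white disc with a black rim, 58 mm across, printed flat) in a straight row, 78 mm centre to centre, on a fixed aluminium strip 310 x 80 mm and 6 mm thick. Origin at the mark's centre on the top face of the strip, 6 mm above the table, z up. Which of the four places in the row this mark has changes from start to start: find it by its position.
- mark_3: One of four identical round marks (white disc with a black rim, 58 mm across, printed flat) in a straight row, 78 mm centre to centre, on a fixed aluminium strip 310 x 80 mm and 6 mm thick. Origin at the mark's centre on the top face of the strip, 6 mm above the table, z up. Which of the four places in the row this mark has changes from start to start: find it by its position.
- mark_4: One of four identical round marks (white disc with a black rim, 58 mm across, printed flat) in a straight row, 78 mm centre to centre, on a fixed aluminium strip 310 x 80 mm and 6 mm thick. Origin at the mark's centre on the top face of the strip, 6 mm above the table, z up. Which of the four places in the row this mark has changes from start to start: find it by its position.
- lamp: Small round inspection lamp, fixed to the table, in line with the row beyond one end of it (which end changes): grey round base 60 mm across, white dome, 69 mm tall, its centre 110 mm from the centre of the nearest mark. Origin at the centre of its underside.
- tin: Flat round metal tin, 62 mm across and 24 mm tall, 150 g, standing loose on the table in line with the row beyond the end away from the lamp, 110 mm from the nearest mark. Not to be moved. Origin at the centre of its underside.
There are look-alikes about, which are no part of the job. What is shaped like the holder_b but green is not meant. Leave any pink look-alike of the holder_a alone.

How it is judged:
By the outcome, as a careful person would: the job done as asked, in the order asked, and still so for the second after the job is handed in, with the robot touching nothing.
It also fails if it takes over 109 s, if anything falls off the work surface, if the arm or the gripper's body presses on something with over 40 N, if the wrist force passes 120 N, or if a joint passes its speed limit or range.

## Working session

There is one attempt and no reset: what is moved stays moved. The work goes in short steps, Python scripts to look and compute and a tool call to move; the robot and the scene stay as the last step left them, time stands still between calls to the robot, and variables do not carry over. Pictures are saved under pics/ and viewed, at most 14 in all, crops included, and the job is handed in when it is done.

Besides the shell and the picture viewer there is one more tool, called after "Call:" as name([rows], argument=value, ...), one row to a line, values as JSON. step_arm: Moves the arm, as the interface text tells. Its arguments: {"type":"object","properties":{"plan":{"type":"array"},"force":{"type":"number"}},"required":["plan"]}

```bash
mkdir -p pics; python3 - <<'E'
from rig import *
import cv2,numpy as np
for n in("scene","top"):
    im,d=read_camera(n); cv2.imwrite(f"pics/{n}0.png",im[:,:,::-1]); np.savez(f"{n}0.npz",im=im,d=d)
    c=get_calibration(n); print(n,c["fx"],c["cx"],c["cy"],np.round(c["pose"],3).tolist())
o=get_obs(); print(o["t"],o["ee_pos"],o["tcp_rot"],o["gripper_width"])
E
```

```text
scene 445.2952661759586 260.1911779138622 191.29505559624155 [[-0.826, 0.46, -0.325, 0.834], [0.563, 0.668, -0.486, 0.433], [-0.006, -0.584, -0.811, 0.773], [0.0, 0.0, 0.0, 1.0]]
top 454.2536537376576 257.6343697090255 190.6575714762355 [[0.017, -0.994, 0.112, 0.4], [-1.0, -0.016, 0.007, -0.01], [-0.005, -0.112, -0.994, 1.033], [0.0, 0.0, 0.0, 1.0]]
0.1 [0.19050663 0.67320209 0.19046589] [-9.18057000e-05  1.37446981e-01  9.90509011e-01 -4.66970016e-04] 0.09137048843040517
```

View pics/top0.png

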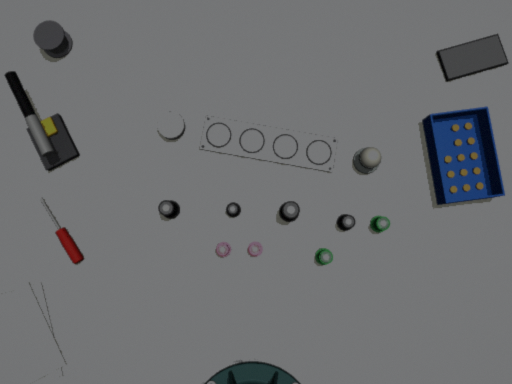

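View pics/scene0.png

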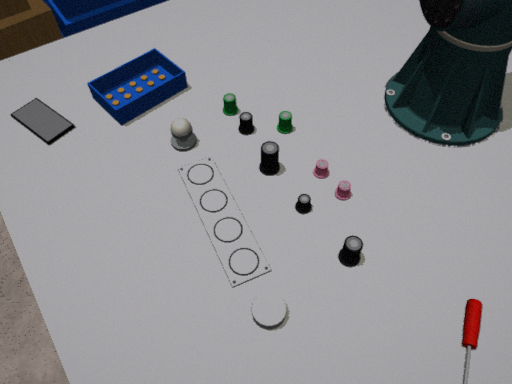

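The top view shows the marks at about (219,135), (252,141), (286,147) and (319,153). The lamp is at (369,158) and the tin at (171,125). The black holders are at about (233,209) for the shortest, (346,222), (167,208) and (290,210) for the tallest. The pink and green look-alikes are further down.

```bash
cat > h.py <<'E'
from rig import *
import cv2,numpy as np
def ray(n,u,v,z):
    c=get_calibration(n);P=np.array(c["pose"])
    d=P[:3,:3]@[(u-c["cx"])/c["fx"],(v-c["cy"])/c["fy"],1]
    return P[:3,3]+d*(z-P[2,3])/d[2]
def proj(n,p):
    c=get_calibration(n);P=np.array(c["pose"]);q=P[:3,:3].T@(np.array(p)-P[:3,3])
    return np.array([c["fx"]*q[0]/q[2]+c["cx"],c["fy"]*q[1]/q[2]+c["cy"]])
def cloud(n,d):
    c=get_calibration(n);P=np.array(c["pose"]);v,u=np.mgrid[:384,:512]
    q=np.stack([(u-c["cx"])/c["fx"]*d,(v-c["cy"])/c["fy"]*d,d],-1)
    return q@P[:3,:3].T+P[:3,3]
def rims(n,im,guess):
    g=cv2.cvtColor(im,cv2.COLOR_RGB2GRAY); out=[]
    th=cv2.adaptiveThreshold(g,255,cv2.ADAPTIVE_THRESH_MEAN_C,cv2.THRESH_BINARY_INV,15,8)
    cs,_=cv2.findContours(th,cv2.RETR_LIST,cv2.CHAIN_APPROX_NONE)
    for c in cs:
        if len(c)<30: continue
        (x,y),(a,b),_=cv2.fitEllipse(c)
        if 15<a<45 and 18<b<45 and a/b>.55: out.append((np.round(ray(n,x,y,.006)[:2],4),round(a,1),round(b,1)))
    return out
def top(n,im,d,xy,h):
    # centre of depth points on the top face
    p=cloud(n,d); m=(np.hypot(p[...,0]-xy[0],p[...,1]-xy[1])<.03)&(abs(p[...,2]-h)<.006)&(d>0)
    if m.sum()<5: return None
    (x,y),r=cv2.minEnclosingCircle(p[m][:,:2].astype(np.float32))
    return np.round([x,y,r,p[m][:,2].mean(),m.sum(),*p[m][:,:2].mean(0)],4)
E
python3 - <<'E'
from h import *
g={"a":(233,209,.030),"b":(346,222,.042),"c":(167,208,.054),"d":(290,210,.066)}
for n in("scene","top"):
    z=np.load(n+"0.npz");im,d=z["im"],z["d"]
    for r in rims(n,im,None):print(n,r)
    for k,(u,v,h) in g.items():
        xy=ray("top",u,v,h)[:2]; print(n,k,np.round(xy,3),top(n,im,d,xy,h), proj(n,[*xy,h]).round())
    s=6; 
pics=[]
for n in("top","scene"):
    im=np.load(n+"0.npz")["im"]
    for k,(u,v,h) in g.items():
        x,y=proj(n,[*ray("top",u,v,h)[:2],h-.015]).astype(int); pics.append(cv2.resize(im[y-20:y+20,x-20:x+20],(200,200),interpolation=0))
cv2.imwrite("pics/crop.png",np.vstack([np.hstack(pics[:4]),np.hstack(pics[4:])])[:,:,::-1])
E
```

```text
scene (array([0.6601, 0.1981]), 34.8, 38.3)
scene (array([0.6452, 0.0915]), 25.1, 27.5)
scene (array([0.6453, 0.0915]), 27.5, 30.8)
scene (array([0.4629, 0.191 ]), 21.4, 33.0)
scene (array([0.6326, 0.0142]), 22.8, 26.3)
scene (array([0.6328, 0.0146]), 25.0, 29.4)
scene (array([0.4705, 0.0516]), 15.7, 20.3)
scene (array([ 0.6204, -0.0627]), 20.8, 25.1)
scene (array([ 0.6207, -0.0625]), 22.9, 28.1)
scene (array([0.3807, 0.0726]), 15.4, 19.8)
scene (array([ 0.6077, -0.1403]), 18.9, 24.2)
scene (array([ 0.608 , -0.1397]), 20.9, 26.9)
scene (array([ 0.5858, -0.2593]), 24.3, 34.6)
scene (array([ 0.3642, -0.1583]), 16.1, 24.1)
scene (array([ 0.0777, -0.0304]), 25.9, 32.1)
scene a [0.472 0.051] [4.732e-01 5.440e-02 1.410e-02 2.930e-02 1.290e+02 4.739e-01 5.530e-02] [304. 198.]
scene b [ 0.446 -0.196] [ 4.481e-01 -1.985e-01  1.670e-02  4.180e-02  1.170e+02  4.494e-01
 -1.972e-01] [247. 117.]
scene c [0.47  0.193] [4.709e-01 1.969e-01 1.820e-02 5.350e-02 2.640e+02 4.721e-01 1.974e-01] [353. 242.]
scene d [ 0.469 -0.072] [ 4.700e-01 -7.190e-02  1.980e-02  6.570e-02  2.170e+02  4.716e-01
 -7.020
[... 571 characters left out ...]
 22.0, 31.9)
top (array([0.6329, 0.0136]), 24.5, 25.3)
top (array([0.6453, 0.0906]), 22.5, 23.0)
top (array([0.6451, 0.0907]), 24.8, 25.0)
top (array([0.6666, 0.2026]), 27.8, 31.1)
top (array([0.874 , 0.4952]), 23.6, 24.8)
top (array([0.87  , 0.4897]), 30.4, 42.0)
top a [0.472 0.051] [4.733e-01 5.320e-02 1.300e-02 3.060e-02 1.090e+02 4.730e-01 5.320e-02] [233. 209.]
top b [ 0.446 -0.196] [ 4.489e-01 -2.003e-01  1.540e-02  4.230e-02  1.540e+02  4.487e-01
 -1.997e-01] [346. 222.]
top c [0.47  0.193] [4.713e-01 1.958e-01 1.730e-02 5.430e-02 2.000e+02 4.709e-01 1.952e-01] [167. 208.]
top d [ 0.469 -0.072] [ 4.704e-01 -7.330e-02  1.910e-02  6.650e-02  2.500e+02  4.703e-01
 -7.320e-02] [290. 210.]
```

View pics/crop.png

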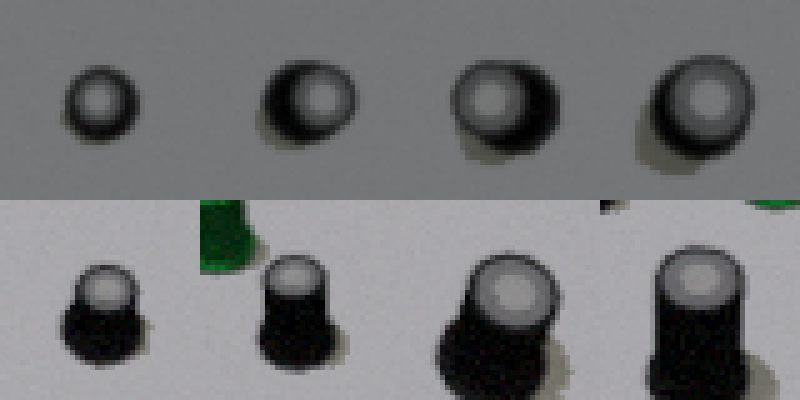

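Call:
step_arm([
  [0,0,0,8.33,0.32],
  [0,0,0,8.33,0.32],
  [0,0,0,8.33,0.32],
  [0,0,0,8.33,0.32],
  [0,0,0,8.33,0.32],
  [0,0,0,8.33,0.32],
  [0,0,0,8.33,0.32],
  [0,0,0,8.33,0.32],
  [0,0,0,8.33,0.32],
  [0,0,0,8.33,0.32],
  [0,0,0,0,0.32],
], force=10)

```text
t: 1.2
ee_pos: [0.1906, 0.6733, 0.1906]
tcp_rot: [0.0, 0.762, 0.648, -0.0]
force: [1.3, 0.1, 0.4]
gripper_width: 0.0602
gripper_force: 0.0
```

```bash
cat >> h.py <<'E'
from scipy.spatial.transform import Rotation as R
def delta(xyz):
    o=get_obs();q=o["tcp_rot"];r=R.from_quat([q[1],q[2],q[3],q[0]])
    print("t",round(o["t"],2),"at",o["ee_pos"].round(4),"yaxis",r.as_matrix()[:2,1].round(3),"w",round(o["gripper_width"],4))
    print("units",(r.inv().apply(np.array(xyz)-o["ee_pos"])/.05).round(3))
E
python3 -c "
from h import *
delta([.471,.1955,.12])
z=np.load('top0.npz');print(top('top',0,z['d'],[.661,.199],.024))"
```

```text
t 1.2 at [0.1906 0.6733 0.1906] yaxis [ 0.987 -0.161] w 0.0602
units [-8.53   7.071  1.418]
[6.609e-01 1.989e-01 3.010e-02 2.410e-02 5.330e+02 6.607e-01 1.988e-01]
```

Call:
step_arm([
  [-0.6,0.5,0.1,0,0.32],
  [-0.7,0.58,0.1,0,0.32],
  [-0.7,0.58,0.1,0,0.32],
  [-0.7,0.58,0.1,0,0.32],
  [-0.7,0.58,0.1,0,0.32],
  [-0.7,0.58,0.1,0,0.32],
  [-0.7,0.58,0.1,0,0.32],
  [-0.7,0.58,0.1,0,0.32],
  [-0.7,0.58,0.1,0,0.32],
  [-0.7,0.58,0.1,0,0.32],
  [-0.7,0.58,0.1,0,0.32],
  [-0.7,0.58,0.1,0,0.32],
])

```text
t: 2.4
ee_pos: [0.4653, 0.2076, 0.1309]
tcp_rot: [0.0, 0.759, 0.651, 0.0]
force: [1.0, 0.4, 0.0]
gripper_width: 0.0603
gripper_force: 0.0
```

Call:
step_arm([
  [-0.23,0.19,0.1,0,0.32],
  [0,0,0,0,0.32],
  [0,0,0,0,0.32],
])

```text
t: 2.7
ee_pos: [0.4718, 0.1969, 0.1259]
tcp_rot: [-0.0, 0.76, 0.649, -0.0]
force: [-0.2, -0.1, 0.0]
gripper_width: 0.0601
gripper_force: 0.0
```

```bash
python3 -c "
from h import *
delta([.471,.1955,.018])"
```

```text
t 2.7 at [0.4718 0.1969 0.1259] yaxis [ 0.988 -0.157] w 0.0601
units [-0.03  -0.011  2.159]
```

Call:
step_arm([
  [-0.03,-0.01,0.5,0,0.32],
  [0,0,0.6,0,0.32],
  [0,0,0.6,0,0.32],
  [0,0,0.36,0,0.32],
  [0,0,0.1,0,0.32],
  [0,0,0,0,0.32],
  [0,0,0,0,-0.4],
  [0,0,0,0,-0.4],
  [0,0,0,0,-0.4],
  [0,0,0,0,-0.4],
  [0,0,0,0,-0.4],
])

```text
t: 3.8
ee_pos: [0.4718, 0.1952, 0.0185]
tcp_rot: [0.0, 0.761, 0.649, 0.0]
force: [-2.5, 0.2, 7.1]
gripper_width: 0.0336
gripper_force: 10.0
```

Call:
step_arm([
  [0,0,-0.2,0,-0.4],
  [0,0,-0.6,0,-0.4],
  [0,0,-0.6,0,-0.4],
  [0,0,-0.5,0,-0.4],
  [0,0,-0.2,0,-0.4],
  [0,0,0,0,-0.4],
])

```text
t: 4.4
ee_pos: [0.4722, 0.1953, 0.1243]
tcp_rot: [0.0, 0.761, 0.649, 0.001]
force: [0.0, 0.1, -0.6]
gripper_width: 0.0335
gripper_force: 10.0
```

```bash
python3 -c "
from h import *
delta([.633,.014,.024])"
```

```text
t 4.4 at [0.4722 0.1953 0.1243] yaxis [ 0.987 -0.158] w 0.0335
units [-3.074  3.745  2.011]
```

Call:
step_arm([
  [-0.2,0.25,0,0,-0.4],
  [-0.4,0.48,0,0,-0.4],
  [-0.4,0.5,0,0,-0.4],
  [-0.4,0.5,0,0,-0.4],
  [-0.4,0.5,0,0,-0.4],
  [-0.4,0.48,0,0,-0.4],
  [-0.4,0.48,0,0,-0.4],
  [-0.3,0.36,0,0,-0.4],
  [-0.17,0.19,0,0,-0.4],
  [0,0,0.3,0,-0.4],
  [0,0,0.5,0,-0.4],
  [0,0,0.5,0,-0.4],
])

```text
t: 5.6
ee_pos: [0.6307, 0.0147, 0.0562]
tcp_rot: [-0.0, 0.761, 0.649, -0.0]
force: [-0.4, -0.1, -1.9]
gripper_width: 0.0338
gripper_force: 10.0
```

Call:
step_arm([
  [0,0,0.3,0,-0.4],
  [0,0,0,0,-0.4],
  [0,0,0,0,-0.4],
])

```text
t: 5.9
ee_pos: [0.6317, 0.0144, 0.0431]
tcp_rot: [-0.0, 0.761, 0.649, -0.0]
force: [0.1, -0.8, -0.7]
gripper_width: 0.034
gripper_force: 10.0
```

```bash
python3 -c "
from h import *
delta([.633,.014,.0248])"
```

```text
t 5.9 at [0.6317 0.0144 0.0431] yaxis [ 0.987 -0.158] w 0.034
units [-0.003  0.027  0.366]
```

Call:
step_arm([
  [0,0.02,0.2,0,-0.4],
  [0,0,0.12,0,-0.4],
  [0,0,0.04,0,-0.4],
  [0,0,0,0,-0.4],
  [0,0,0,0,0.0],
  [0,0,0,0,0.32],
  [0,0,0,0,0.32],
  [0,0,-0.3,0,0.32],
  [0,0,-0.6,0,0.32],
  [0,0,-0.7,0,0.32],
  [0,0,-0.4,0,0.32],
  [0,0,0,0,0.32],
])

```text
t: 7.1
ee_pos: [0.6349, 0.0138, 0.1293]
tcp_rot: [0.002, 0.761, 0.649, 0.002]
force: [-0.0, -0.2, -1.2]
gripper_width: 0.0604
gripper_force: 0.0
```

```bash
python3 -c "
from h import *
delta([.4703,-.0733,.025])
im,d=read_camera('scene');cv2.imwrite('pics/s1.png',im[:,:,::-1]);print(top('scene',im,d,[.633,.014],.06))"
```

```text
t 7.1 at [0.6349 0.0138 0.1293] yaxis [ 0.987 -0.158] w 0.0604
units [-2.242 -2.987  2.068]
[6.320e-01 1.510e-02 1.850e-02 5.950e-02 2.370e+02 6.326e-01 1.660e-02]
```

View pics/s1.png

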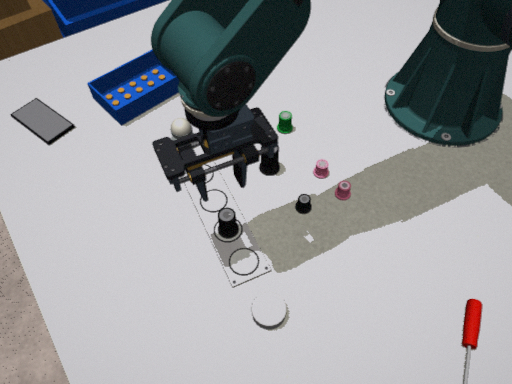

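Holder c stands upright inside the third mark from the lamp, at about (228,225). Next is d.

Call:
step_arm([
  [-0.2,-0.25,0,0,0.32],
  [-0.4,-0.54,0,0,0.32],
  [-0.4,-0.54,0,0,0.32],
  [-0.4,-0.54,0,0,0.32],
  [-0.4,-0.54,0,0,0.32],
  [-0.3,-0.4,0,0,0.32],
  [-0.14,-0.18,0,0,0.32],
  [0,0,0,0,0.32],
  [0,0,0,0,0.32],
])

```text
t: 8.05
ee_pos: [0.468, -0.0731, 0.125]
tcp_rot: [0.0, 0.761, 0.649, 0.0]
force: [0.6, -0.2, 0.0]
gripper_width: 0.0602
gripper_force: 0.0
```

```bash
python3 -c "
from h import *
delta([.4703,-.0733,.025])"
```

```text
t 8.05 at [ 0.468  -0.0731  0.125 ] yaxis [ 0.987 -0.159] w 0.0602
units [0.004 0.046 2.   ]
```

Call:
step_arm([
  [0,0.04,0.4,0,0.32],
  [0,0,0.6,0,0.32],
  [0,0,0.6,0,0.32],
  [0,0,0.3,0,0.32],
  [0,0,0.1,0,0.32],
  [0,0,0,0,0.32],
  [0,0,0,0,-0.4],
  [0,0,0,0,-0.4],
  [0,0,0,0,-0.4],
  [0,0,0,0,-0.4],
  [0,0,0,0,-0.4],
])

```text
t: 9.15
ee_pos: [0.47, -0.0736, 0.0257]
tcp_rot: [0.0, 0.761, 0.649, 0.0]
force: [-1.4, 0.7, 8.2]
gripper_width: 0.0378
gripper_force: 10.0
```

Call:
step_arm([
  [0,0,-0.2,0,-0.4],
  [0,0,-0.6,0,-0.4],
  [0,0,-0.6,0,-0.4],
  [0,0,-0.6,0,-0.4],
  [0,0,-0.2,0,-0.4],
  [0,0,0,0,-0.4],
])

```text
t: 9.75
ee_pos: [0.4703, -0.0736, 0.1365]
tcp_rot: [0.001, 0.761, 0.649, 0.001]
force: [-0.6, 0.5, -2.0]
gripper_width: 0.0375
gripper_force: 10.0
```

```bash
python3 -c "
from h import *
delta([.6452,.091,.031])"
```

```text
t 9.75 at [ 0.4703 -0.0736  0.1365] yaxis [ 0.987 -0.158] w 0.0375
units [3.805 2.927 2.118]
```

Call:
step_arm([
  [0.25,0.2,0,0,-0.4],
  [0.5,0.38,0,0,-0.4],
  [0.5,0.38,0,0,-0.4],
  [0.5,0.38,0,0,-0.4],
  [0.5,0.38,0,0,-0.4],
  [0.5,0.38,0,0,-0.4],
  [0.5,0.38,0,0,-0.4],
  [0.35,0.3,0,0,-0.4],
  [0.2,0.15,0,0,-0.4],
  [0,0,0.3,0,-0.4],
  [0,0,0.5,0,-0.4],
  [0,0,0.5,0,-0.4],
])

```text
t: 10.95
ee_pos: [0.6428, 0.0905, 0.0677]
tcp_rot: [-0.0, 0.761, 0.649, -0.001]
force: [0.0, -0.1, -0.6]
gripper_width: 0.0376
gripper_force: 10.0
```

Call:
step_arm([
  [0,0,0.4,0,-0.4],
  [0,0,0,0,-0.4],
  [0,0,0,0,-0.4],
])

```text
t: 11.25
ee_pos: [0.6432, 0.0905, 0.0493]
tcp_rot: [-0.0, 0.761, 0.649, -0.001]
force: [0.7, 0.4, -0.4]
gripper_width: 0.0379
gripper_force: 10.0
```

```bash
python3 -c "
from h import *
delta([.6452,.091,.032])"
```

```text
t 11.25 at [0.6432 0.0905 0.0493] yaxis [ 0.987 -0.159] w 0.0379
units [0.017 0.038 0.345]
```

Call:
step_arm([
  [0.02,0.04,0.2,0,-0.4],
  [0,0,0.12,0,-0.4],
  [0,0,0.03,0,-0.4],
  [0,0,0,0,-0.4],
  [0,0,0,0,0.0],
  [0,0,0,0,0.32],
  [0,0,0,0,0.32],
  [0,0,-0.3,0,0.32],
  [0,0,-0.6,0,0.32],
  [0,0,-0.7,0,0.32],
  [0,0,-0.4,0,0.32],
  [0,0,0,0,0.32],
])

```text
t: 12.45
ee_pos: [0.6484, 0.0919, 0.137]
tcp_rot: [0.002, 0.761, 0.649, 0.002]
force: [0.2, 0.9, -0.2]
gripper_width: 0.0601
gripper_force: 0.0
```

```bash
python3 -c "
from h import *
delta([.473,.053,.008])
im,d=read_camera('scene');print(top('scene',im,d,[.645,.091],.072))"
```

```text
t 12.45 at [0.6484 0.0919 0.137 ] yaxis [ 0.987 -0.158] w 0.0601
units [-1.327 -3.355  2.559]
[6.465e-01 9.320e-02 1.970e-02 7.170e-02 3.410e+02 6.474e-01 9.430e-02]
```

Call:
step_arm([
  [-0.1,-0.25,0,0,0.32],
  [-0.22,-0.56,0,0,0.32],
  [-0.22,-0.56,0,0,0.32],
  [-0.22,-0.56,0,0,0.32],
  [-0.22,-0.56,0,0,0.32],
  [-0.2,-0.5,0,0,0.32],
  [-0.14,-0.33,0,0,0.32],
  [0,0,0,0,0.32],
  [0,0,0,0,0.32],
])

```text
t: 13.4
ee_pos: [0.4716, 0.0527, 0.1321]
tcp_rot: [-0.0, 0.761, 0.649, -0.0]
force: [-0.3, 0.1, -0.3]
gripper_width: 0.0603
gripper_force: 0.0
```

```bash
python3 -c "
from h import *
delta([.473,.053,.008])"
```

```text
t 13.4 at [0.4716 0.0527 0.1321] yaxis [ 0.987 -0.158] w 0.0603
units [0.012 0.029 2.483]
```

Call:
step_arm([
  [0.01,0.03,0.4,0,0.32],
  [0,0,0.7,0,0.32],
  [0,0,0.7,0,0.32],
  [0,0,0.45,0,0.32],
  [0,0,0.15,0,0.32],
  [0,0,0.08,0,0.32],
  [0,0,0,0,0.0],
  [0,0,0,0,-0.6],
  [0,0,0,0,-0.6],
  [0,0,0,0,-0.6],
  [0,0,0,0,-0.6],
  [0,0,0,0,-0.6],
])

```text
t: 14.6
ee_pos: [0.4736, 0.053, 0.0088]
tcp_rot: [0.0, 0.761, 0.649, 0.0]
force: [0.3, 0.4, 0.4]
gripper_width: 0.0184
gripper_force: 0.0
```

Call:
step_arm([
  [0,0,-0.2,0,-0.6],
  [0,0,-0.6,0,-0.6],
  [0,0,-0.6,0,-0.6],
  [0,0,-0.6,0,-0.6],
  [0,0,-0.2,0,-0.6],
  [0,0,0,0,-0.6],
])

```text
t: 15.2
ee_pos: [0.4744, 0.053, 0.12]
tcp_rot: [0.001, 0.761, 0.649, 0.001]
force: [-0.4, 0.9, -0.3]
gripper_width: 0.0185
gripper_force: 0.0
```

```bash
python3 -c "
from h import *
delta([.608,-.1402,.014])"
```

```text
t 15.2 at [0.4744 0.053  0.12  ] yaxis [ 0.987 -0.158] w 0.0185
units [-3.395  3.243  2.128]
```

The fingers closed past 26 mm without gripping, so I'll look.

```bash
python3 - <<'E'
from h import *
im,d=read_camera('scene');cv2.imwrite('pics/s2.png',cv2.resize(im[90:290,180:400],(770,700))[:600,:,::-1])
print(top('scene',im,d,[.473,.053],.03))
E
```

```text
[4.728e-01 5.370e-02 1.450e-02 2.930e-02 1.280e+02 4.738e-01 5.530e-02]
```

View pics/s2.png

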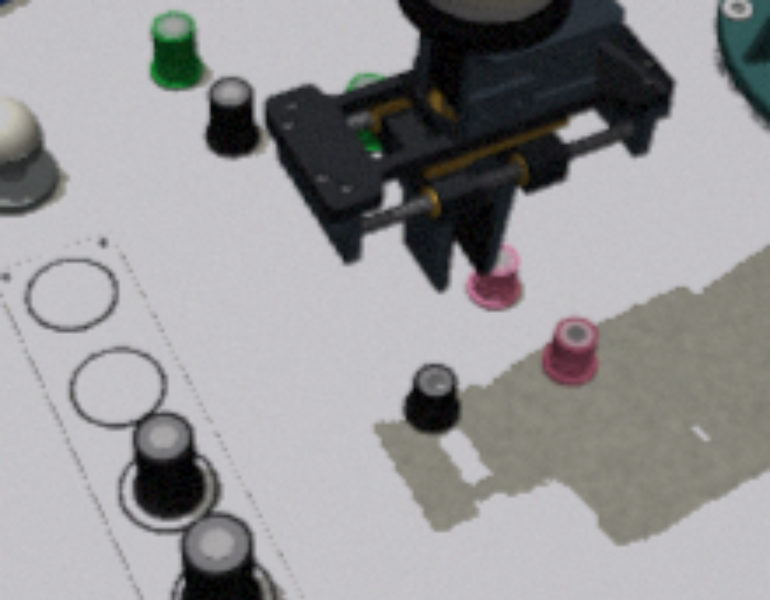

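Holder a still stands where it was (about (433,398) in the crop). The fingers closed without holding it, so I'll retry lower and check before lifting.

```bash
python3 -c "
from h import *
delta([.473,.0532,.006])"
```

```text
t 15.25 at [0.4736 0.053  0.1187] yaxis [ 0.987 -0.158] w 0.018
units [ 2.000e-03 -1.500e-02  2.254e+00]
```

Call:
step_arm([
  [0,-0.03,0,0,0.32],
  [0,0,0.3,0,0.32],
  [0,0,0.7,0,0.32],
  [0,0,0.7,0,0.32],
  [0,0,0.3,0,0.32],
  [0,0,0.2,0,0.32],
  [0,0,0,0,0.32],
  [0,0,0,0,0.32],
])

```text
t: 16.05
ee_pos: [0.4721, 0.0532, 0.0086]
tcp_rot: [-0.0, 0.761, 0.649, -0.0]
force: [-0.4, -0.9, 0.4]
gripper_width: 0.0604
gripper_force: 0.0
```

```bash
python3 - <<'E'
from h import *
delta([.473,.0532,.006])
im,d=read_camera('scene');cv2.imwrite('pics/s3.png',cv2.resize(im[130:240,240:380],(770,600))[:,:,::-1])
E
```

```text
t 16.05 at [0.4721 0.0532 0.0086] yaxis [ 0.987 -0.158] w 0.0604
units [0.002 0.019 0.052]
```

View pics/s3.png

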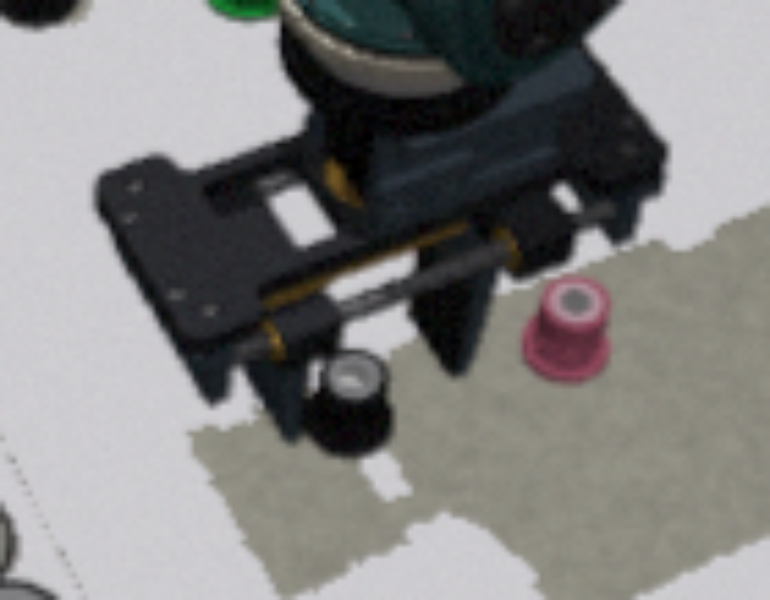

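```bash
python3 - <<'E'
from h import *
im,d=read_camera('scene')
x=np.array([.158,.987,0]);y=np.array([.987,-.158,0]);t=np.array([.4721,.0532,.0086])
f=lambda p:((proj('scene',p)-[240,130])*5.5).round()
for sy in(-1,1):
  for sx in(-1,0,1): print(sy,sx,f(t+sy*.03*y+sx*.016*x))
print(f(t),f([.473,.0535,.03]),f([.473,.0535,0]))
p=cloud('scene',d)
for u,v in[(292,207),(293,203),(323,196),(322,190)]:print(u,v,p[v,u].round(4),d[v,u])
E
```

```text
-1 -1 [398. 349.]
-1 0 [419. 380.]
-1 1 [439. 411.]
1 -1 [258. 405.]
1 0 [278. 437.]
1 1 [298. 469.]
[349. 408.] [352. 377.] [346. 422.]
292 207 [0.5142 0.0666 0.0504] 0.86761755
293 203 [0.5118 0.0656 0.0611] 0.86021507
323 196 [0.4435 0.0763 0.042 ] 0.89271677
322 190 [0.4443 0.0715 0.0577] 0.8820628
```

```bash
python3 - <<'E'
from h import *
im,d=read_camera('scene');p=cloud('scene',d)
m=(p[...,2]>.004)&(p[...,2]<.09)&(abs(p[...,0]-.475)<.07)&(abs(p[...,1]-.055)<.03)
t=np.array([.4721,.0532])
q=p[m];yy=(q[:,:2]-t)@[.987,-.158];xx=(q[:,:2]-t)@[.158,.987]
for lo in np.arange(-.05,.05,.005):
    k=(yy>=lo)&(yy<lo+.005)
    if k.any(): print(round(lo,3),k.sum(),"minz",q[k,2].min().round(4),"x range",xx[k].min().round(3),xx[k].max().round(3))
for v in range(200,214):print(v,[tuple(p[v,u].round(3)) for u in(290,292,294)])
dt=read_camera('top')[1];P=cloud('top',dt);o=get_obs();print(o['qpos'].round(3))
E
```

```text
-0.045 4 minz 0.0761 x range 0.018 0.02
-0.04 29 minz 0.0379 x range 0.018 0.02
-0.035 98 minz 0.0294 x range -0.015 0.021
-0.03 87 minz 0.0326 x range -0.014 0.019
-0.015 10 minz 0.0041 x range -0.004 0.01
-0.01 28 minz 0.0047 x range -0.008 0.014
-0.005 40 minz 0.0044 x range -0.012 0.017
-0.0 41 minz 0.0041 x range -0.011 0.015
0.005 41 minz 0.007 x range -0.011 0.014
0.01 50 minz 0.0041 x range -0.01 0.014
0.015 2 minz 0.0048 x range -0.003 -0.0
0.025 1 minz 0.0693 x range 0.015 0.015
0.03 21 minz 0.0311 x range 0.017 0.02
0.035 39 minz 0.0328 x range -0.014 0.021
0.04 58 minz 0.0396 x range -0.008 0.02
200 [(np.float64(0.516), np.float64(0.061), np.float64(0.07)), (np.float64(0.515), np.float64(0.065), np.float64(0.073)), (np.float64(0.51), np.float64(0.066), np.float64(0.07))]
201 [(np.float64(0.516), np.float64(0.061), np.float64(0.065)), (np.float64(0.515), np.float64(0.065), np.float64(0.07)), (np.float64(0.509), np.float64(0.065), np.float64(0.065))]
202 [(np.float64(0.516), np.float64(0.061), np.float64(0.062)), (np.float64(0.515), np.float64(0.066), np.float64(0.067)), (n
[... 1391 characters left out ...]
 (np.float64(0.513), np.float64(0.066), np.float64(0.038)), (np.float64(0.507), np.float64(0.065), np.float64(0.031))]
211 [(np.float64(0.5), np.float64(0.045), np.float64(-0.003)), (np.float64(0.498), np.float64(0.049), np.float64(0.0)), (np.float64(0.494), np.float64(0.051), np.float64(-0.0))]
212 [(np.float64(0.503), np.float64(0.049), np.float64(0.0)), (np.float64(0.5), np.float64(0.051), np.float64(0.001)), (np.float64(0.496), np.float64(0.053), np.float64(-0.001))]
213 [(np.float64(0.502), np.float64(0.049), np.float64(-0.004)), (np.float64(0.5), np.float64(0.052), np.float64(-0.002)), (np.float64(0.497), np.float64(0.055), np.float64(-0.0))]
[ 0.063  0.352  2.231 -0.     0.557  0.222]
```

Depth shows the real fingertips at z≈0.030 while the reported TCP z is 0.0086, so the tips sit about 21 mm above the reported TCP. I'll go lower, gently, watching the force.

Call:
step_arm([
  [0,0.01,0.1,0,0.32],
  [0,0,0.1,0,0.32],
  [0,0,0.08,0,0.32],
  [0,0,0,0,0.32],
])

```text
t: 16.65
ee_pos: [0.472, 0.0531, -0.0061]
tcp_rot: [-0.0, 0.761, 0.649, -0.0]
force: [-0.4, -0.1, 0.5]
gripper_width: 0.0602
gripper_force: 0.0
```

```bash
python3 - <<'E'
from h import *
delta([.473,.0532,-.012])
im,d=read_camera('scene');p=cloud('scene',d)
t=np.array([.4725,.0532])
for z0 in(.006,):
    yy=(p[...,:2]-t)@[.987,-.158];xx=(p[...,:2]-t)@[.158,.987]
    for s in(-1,1):
        m=(abs(s*yy-.034)<.009)&(abs(xx)<.025)&(p[...,2]>.005)&(p[...,2]<.09);print(s,np.sort(p[m][:,2])[:6].round(4))
E
```

```text
t 16.65 at [ 0.472   0.0531 -0.0061] yaxis [ 0.987 -0.158] w 0.0602
units [0.005 0.019 0.117]
-1 [0.0155 0.0155 0.0159 0.0165 0.0167 0.0172]
1 [0.0157 0.0174 0.0216 0.0218 0.022  0.0224]
```

Call:
step_arm([
  [0,0.01,0.08,0,0.32],
  [0,0,0.04,0,0.32],
  [0,0,0,0,0.32],
  [0,0,0,0,0.0],
  [0,0,0,0,-0.6],
  [0,0,0,0,-0.6],
  [0,0,0,0,-0.6],
  [0,0,0,0,-0.6],
  [0,0,0,0,-0.6],
])

```text
t: 17.6
ee_pos: [0.4731, 0.0531, -0.0114]
tcp_rot: [0.0, 0.761, 0.649, 0.0]
force: [0.1, -0.2, 1.1]
gripper_width: 0.0261
gripper_force: 10.0
```

Call:
step_arm([
  [0,0,-0.2,0,-0.6],
  [0,0,-0.6,0,-0.6],
  [0,0,-0.6,0,-0.6],
  [0,0,-0.6,0,-0.6],
  [0,0,-0.2,0,-0.6],
  [0,0,0,0,-0.6],
])

```text
t: 18.2
ee_pos: [0.4739, 0.0531, 0.1]
tcp_rot: [0.001, 0.761, 0.649, 0.001]
force: [0.2, 0.8, -0.2]
gripper_width: 0.0256
gripper_force: 10.0
```

```bash
python3 -c "
from h import *
delta([.608,-.1402,-.005])"
```

```text
t 18.2 at [0.4739 0.0531 0.1   ] yaxis [ 0.987 -0.158] w 0.0256
units [-3.395  3.253  2.107]
```

Call:
step_arm([
  [-0.2,0.2,0,0,-0.6],
  [-0.45,0.43,0,0,-0.6],
  [-0.45,0.43,0,0,-0.6],
  [-0.45,0.43,0,0,-0.6],
  [-0.45,0.43,0,0,-0.6],
  [-0.45,0.43,0,0,-0.6],
  [-0.45,0.43,0,0,-0.6],
  [-0.35,0.32,0,0,-0.6],
  [-0.15,0.15,0,0,-0.6],
  [0,0,0.3,0,-0.6],
  [0,0,0.5,0,-0.6],
  [0,0,0.5,0,-0.6],
])

```text
t: 19.4
ee_pos: [0.6053, -0.1396, 0.0312]
tcp_rot: [-0.001, 0.761, 0.649, -0.0]
force: [0.4, 0.4, -0.4]
gripper_width: 0.0258
gripper_force: 10.0
```

Call:
step_arm([
  [0,0,0.4,0,-0.6],
  [0,0,0,0,-0.6],
  [0,0,0,0,-0.6],
])

```text
t: 19.7
ee_pos: [0.6057, -0.1398, 0.0128]
tcp_rot: [-0.001, 0.761, 0.649, -0.001]
force: [0.5, 0.0, 0.3]
gripper_width: 0.0252
gripper_force: 10.0
```

```bash
python3 -c "
from h import *
delta([.608,-.1402,-.0048])"
```

```text
t 19.7 at [ 0.6057 -0.1398  0.0128] yaxis [ 0.987 -0.158] w 0.0252
units [-0.002  0.048  0.351]
```

Call:
step_arm([
  [0,0.05,0.2,0,-0.6],
  [0,0,0.12,0,-0.6],
  [0,0,0.03,0,-0.6],
  [0,0,0,0,-0.6],
  [0,0,0,0,0.0],
  [0,0,0,0,0.32],
  [0,0,0,0,0.32],
  [0,0,-0.3,0,0.32],
  [0,0,-0.7,0,0.32],
  [0,0,-0.8,0,0.32],
  [0,0,-0.5,0,0.32],
  [0,0,0,0,0.32],
])

```text
t: 20.9
ee_pos: [0.6114, -0.1415, 0.1161]
tcp_rot: [0.003, 0.761, 0.649, 0.002]
force: [1.1, 0.2, 0.3]
gripper_width: 0.0602
gripper_force: 0.0
```

```bash
python3 -c "
from h import *
delta([.4488,-.1998,.1])
im,d=read_camera('scene');print(top('scene',im,d,[.608,-.140],.036))"
```

```text
t 20.9 at [ 0.6114 -0.1415  0.1161] yaxis [ 0.987 -0.158] w 0.0602
units [-1.665 -3.029  0.303]
[ 6.090e-01 -1.393e-01  1.360e-02  3.540e-02  1.090e+02  6.096e-01
 -1.382e-01]
```

Placed. Next is holder b.

Call:
step_arm([
  [-0.15,-0.27,0,0,0.32],
  [-0.3,-0.54,0,0,0.32],
  [-0.3,-0.54,0,0,0.32],
  [-0.3,-0.54,0,0,0.32],
  [-0.3,-0.54,0,0,0.32],
  [-0.2,-0.38,0,0,0.32],
  [-0.1,-0.18,0,0,0.32],
  [0,0,0,0,0.32],
  [0,0,0,0,0.32],
])

```text
t: 21.85
ee_pos: [0.4487, -0.1987, 0.1109]
tcp_rot: [-0.0, 0.761, 0.649, 0.0]
force: [0.1, 0.3, 0.1]
gripper_width: 0.0604
gripper_force: 0.0
```

```bash
python3 -c "
from h import *
delta([.4488,-.1998,-.005])"
```

```text
t 21.85 at [ 0.4487 -0.1987  0.1109] yaxis [ 0.987 -0.159] w 0.0604
units [-0.021  0.006  2.318]
```

Call:
step_arm([
  [-0.02,0.01,0.4,0,0.32],
  [0,0,0.6,0,0.32],
  [0,0,0.6,0,0.32],
  [0,0,0.4,0,0.32],
  [0,0,0.2,0,0.32],
  [0,0,0.1,0,0.32],
  [0,0,0,0,0.0],
  [0,0,0,0,-0.6],
  [0,0,0,0,-0.6],
  [0,0,0,0,-0.6],
  [0,0,0,0,-0.6],
])

```text
t: 22.95
ee_pos: [0.4492, -0.2, -0.0034]
tcp_rot: [0.001, 0.761, 0.649, 0.0]
force: [-1.3, -0.3, 6.7]
gripper_width: 0.0298
gripper_force: 10.0
```

Call:
step_arm([
  [0,0,-0.2,0,-0.6],
  [0,0,-0.6,0,-0.6],
  [0,0,-0.6,0,-0.6],
  [0,0,-0.6,0,-0.6],
  [0,0,-0.2,0,-0.6],
  [0,0,0,0,-0.6],
])

```text
t: 23.55
ee_pos: [0.4495, -0.2002, 0.1075]
tcp_rot: [0.001, 0.761, 0.649, 0.001]
force: [0.3, 0.6, -0.7]
gripper_width: 0.0296
gripper_force: 10.0
```

```bash
python3 -c "
from h import *
delta([.6205,-.063,.002])"
```

```text
t 23.55 at [ 0.4495 -0.2002  0.1075] yaxis [ 0.987 -0.158] w 0.0296
units [3.251 2.936 2.116]
```

Call:
step_arm([
  [0.2,0.2,0,0,-0.6],
  [0.43,0.4,0,0,-0.6],
  [0.43,0.4,0,0,-0.6],
  [0.43,0.4,0,0,-0.6],
  [0.43,0.4,0,0,-0.6],
  [0.43,0.4,0,0,-0.6],
  [0.43,0.36,0,0,-0.6],
  [0.32,0.25,0,0,-0.6],
  [0.15,0.14,0,0,-0.6],
  [0,0,0.3,0,-0.6],
  [0,0,0.5,0,-0.6],
  [0,0,0.5,0,-0.6],
])

```text
t: 24.75
ee_pos: [0.6189, -0.0632, 0.0392]
tcp_rot: [-0.0, 0.761, 0.649, -0.0]
force: [0.3, 0.3, -0.3]
gripper_width: 0.0293
gripper_force: 10.0
```

Call:
step_arm([
  [0,0,0.4,0,-0.6],
  [0,0,0,0,-0.6],
  [0,0,0,0,-0.6],
])

```text
t: 25.05
ee_pos: [0.6192, -0.0631, 0.0205]
tcp_rot: [-0.001, 0.761, 0.649, -0.0]
force: [0.9, -0.1, 0.4]
gripper_width: 0.0295
gripper_force: 10.0
```

```bash
python3 -c "
from h import *
delta([.6205,-.063,.003])"
```

```text
t 25.05 at [ 0.6192 -0.0631  0.0205] yaxis [ 0.987 -0.159] w 0.0295
units [0.006 0.026 0.35 ]
```

Call:
step_arm([
  [0.01,0.03,0.2,0,-0.6],
  [0,0,0.12,0,-0.6],
  [0,0,0.03,0,-0.6],
  [0,0,0,0,-0.6],
  [0,0,0,0,0.0],
  [0,0,0,0,0.32],
  [0,0,0,0,0.32],
  [0,0,-0.3,0,0.32],
  [0,0,-0.7,0,0.32],
  [0,0,-0.8,0,0.32],
  [0,0,-0.7,0,0.32],
  [0,0,-0.5,0,0.32],
])

```text
t: 26.25
ee_pos: [0.6224, -0.0625, 0.1574]
tcp_rot: [0.001, 0.761, 0.649, 0.001]
force: [-0.5, 0.0, -0.8]
gripper_width: 0.0601
gripper_force: 0.0
```

Call:
step_arm([
  [-0.4,0,0,0,0.32],
  [-0.8,0,0,0,0.32],
  [-0.8,0,0,0,0.32],
  [-0.8,0,0,0,0.32],
  [-0.8,0,0,0,0.32],
  [-0.8,0,0,0,0.32],
  [-0.8,0,0,0,0.32],
  [-0.4,0,0,0,0.32],
  [0,0,0,0,0.32],
  [0,0,0,0,0.32],
])

```text
t: 27.25
ee_pos: [0.5773, -0.3383, 0.1539]
tcp_rot: [-0.0, 0.761, 0.649, 0.0]
force: [0.4, -0.5, -0.8]
gripper_width: 0.0602
gripper_force: 0.0
```

```bash
python3 - <<'E'
from h import *
M={"a":(.608,-.1402,.036),"b":(.6205,-.063,.048),"c":(.633,.014,.06),"d":(.6452,.091,.072)}
for n in("top","scene"):
    im,d=read_camera(n);cv2.imwrite(f'pics/{n}9.png',im[:,:,::-1])
    for k,(x,y,h) in M.items():
        r=top(n,im,d,(x,y),h);print(n,k,None if r is None else (r,(r[:2]-[x,y]).round(4)))
    print(n,top(n,im,d,[.661,.199],.024))
E
```

```text
top a (array([ 6.090e-01, -1.405e-01,  1.330e-02,  3.620e-02,  1.120e+02,
        6.087e-01, -1.406e-01]), array([ 0.001 , -0.0003]))
top b (array([ 6.217e-01, -6.340e-02,  1.560e-02,  4.820e-02,  1.520e+02,
        6.213e-01, -6.310e-02]), array([ 0.0012, -0.0004]))
top c (array([6.314e-01, 1.400e-02, 1.720e-02, 6.060e-02, 1.900e+02, 6.313e-01,
       1.380e-02]), array([-0.0016,  0.    ]))
top d (array([6.469e-01, 9.200e-02, 1.950e-02, 7.260e-02, 2.420e+02, 6.462e-01,
       9.140e-02]), array([0.0017, 0.001 ]))
top [6.612e-01 1.991e-01 2.990e-02 2.420e-02 5.350e+02 6.607e-01 1.987e-01]
scene a (array([ 6.095e-01, -1.392e-01,  1.470e-02,  3.520e-02,  1.110e+02,
        6.097e-01, -1.381e-01]), array([0.0015, 0.001 ]))
scene b (array([ 6.218e-01, -6.170e-02,  1.600e-02,  4.760e-02,  1.600e+02,
        6.224e-01, -6.060e-02]), array([0.0013, 0.0013]))
scene c (array([6.320e-01, 1.510e-02, 1.790e-02, 5.940e-02, 2.420e+02, 6.325e-01,
       1.670e-02]), array([-0.001 ,  0.0011]))
scene d (array([6.468e-01, 9.280e-02, 1.940e-02, 7.160e-02, 3.360e+02, 6.471e-01,
       9.410e-02]), array([0.0016, 0.0018]))
scene [6.610e-01 1.990e-01 3.000e-02 2.330e-02 8.760e+02 6.617e-01 2.000e-01]
```

View pics/top9.png

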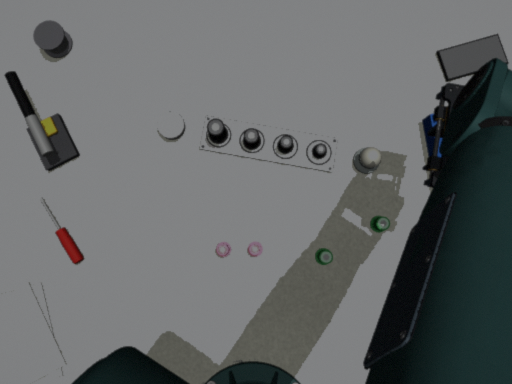

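View pics/scene9.png

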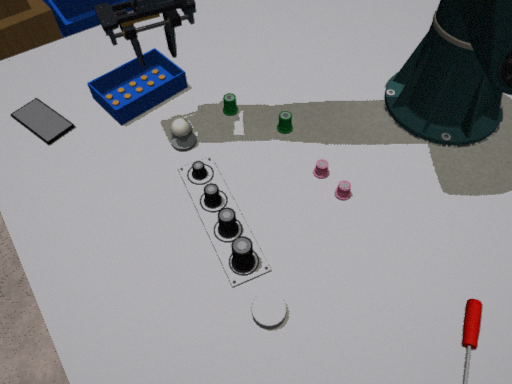

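Both views show the four holders upright on their marks: (319,150), (286,145), (252,140) and (217,130) in the top view. They rise away from the lamp, each within 2 mm of its mark centre. The tin is unmoved and the gripper is clear.

```bash
python3 -c "
from rig import *
print(hand_in())"
```

```text
the job is handed in; nothing more can be done
None
```

The job is handed in: all four lens holders stand upright within about 2 mm of their mark centres, shortest next to the lamp and rising to the tallest, with the tin unmoved and the gripper clear, at about 27 s of the 109 s allowed.

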